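# Load the nut chopper and hold its dial at the third click

### The arm

A 7-joint arm with a two-finger parallel gripper is mounted at the origin on a cart in front of the work surface, level with it; the furniture and walls round the work are solid. World frame = base frame: x ahead of the robot, y to its left, z up, the work surface at z = 0. Lengths are in m, angles in rad, forces in N, time in s.
With the tool pointing down it reaches from about 0.4 to 0.875 m from the base axis. Payload 19.3 kg.
Tool frame: the origin (TCP) lies midway between the tips of the shut fingers; the grasp point (between the pads) lies 19 mm behind it; z points along the fingers, y is the line along which they close (so a half turn about z gives the same grasp; the last joint's range is limited). The gripper opens to 85 mm and grips with 20 to 120 N. Pads are 22 mm wide; open, the fingers measure 114 mm over their backs; the gripper's body (76 mm by 85 mm) begins 54 mm behind the grasp point. The pads swing forward as they close: fully open they stand 13 mm farther back than shut.
Start: joints at [1.15, 0.521, -0.036, 1.599, 0.021, 1.021, -0.113], TCP at [0.215, -0.587, 0.231] pointing down, gripper open.
Joint ranges: [-2.91, 2.91], [-0.3, 2.13], [-1.5, 1.42], [0.17, 2.43], [-1.26, 4.41], [0.16, 1.93], [-2.52, 2.52]. Speed limits (rad/s): [1.89, 1.89, 2.39, 2.39, 3.01, 3.01, 3.01].

### API

Orientations are given as [roll, pitch, yaw] about the fixed x, y, z axes, in that order (R = Rz(yaw) Ry(pitch) Rx(roll)).
In Python, from workcell import bot gives the robot as it stands.
- The arm moves only by the shell command python3 nudge.py 'ROWS' [FORCE]. ROWS is one flat JSON list of numbers that holds 1 to 5 rows one after another, with no inner brackets; each row has 7 numbers: the finger opening in m, then dx, dy, dz in parts of the range, where 1.0 means 0.8 m, then a rotation vector rx, ry, rz in parts of the range, where 1.0 means pi rad; each row is the pose to reach, as a shift and turn from the pose commanded when the command began, along the tool's axes at that moment; what a row does not reach only later rows make up. A row lasts 1/8 s, in which the tool goes at most 0.0625 m and 0.188 rad, less where a joint would pass 70% of its speed; a pose out of reach is approached as far as the arm can. The fingers move at their own pace and stop on an object; FORCE is the grip in N (left out, the last holds). Time passes only in rows, so rows that do not move let the fingers close. It prints the time, the measured TCP pose, the force, the opening and the grip force at its end. No shift or turn number may pass 1 either way. Input that does not fit is refused with a message, and nothing moves.
- bot.observe(): the state, without advancing time (a new reading comes with each control period).
- bot.grab_frame(name): name is "side" or "top"; returns the picture (420x560x3 uint8, blue, green, red); there is no depth.
- bot.calibration(name): a dict with "vfov" (degrees; the focal length in pixels is half the picture's height over the tangent of half this angle, whatever the lens; pixels are square), "cx", "cy" (the principal point, pixels), "eye" and "attitude" of the camera in the world. Camera axes: x right, y down, z forward; pixel columns grow to the right and rows downward; lengths in m; the calibration is good to about 2 mm. A picture is of the moment at which its call begins. calibration takes no time and is no camera call.
- bot.job_done(): hands the job in; it is judged then, once.
The state is a dict: "clock": time; "qpos": joint angles; "qd": joint speeds; "joint_efforts": joint torques, N m; "position": TCP position; "tool_rot": TCP orientation; "force": force on the tool from outside, world axes, zero at the start; "moment": the same for the moment, N m; "grip_width": finger opening in m; "finger_force": force on a finger pad.
Only numpy, scipy, OpenCV 4.12 (cv2) and the standard library are available. Lean on these libraries where they do the work, as an engineer would, in place of code of your own. Each camera call takes 0.05 s, during which the arm holds its last target. There are 200 camera calls.

### The job

Take the small pan by its handle, tip all five hazelnuts into the bowl of the nut chopper, and stand the empty pan upright back on the worktop. Then turn the chopper's spring-loaded dial clockwise past its first two clicks to the third and keep holding it there against its spring: finish while still holding it. Leave the tin, the spice jar and the soap where they are.

Things in the scene. Friction and masses are not known exactly. Their poses are not given: they have to be found in the camera images.
- pan_small: small shallow steel pan with one straight wooden handle, 0.15 kg. Origin: centre of its flat underside, z up. Outside it is a cone: radius 28 mm at the underside, 55 mm at the rim, 34 mm high, wall 3 mm (leaning out 38 deg from upright, so it empties once tipped about 70 deg). At the start it stands on the worktop with the nuts in it, handle roughly toward the robot
- pan_grip (a point): point on the axis of the pan's handle, 95 mm from the pan's centre along its -x axis and 34 mm above its underside; axes as the pan's. The handle is a round bar 16 mm thick, level, from 62 to 154 mm from the pan's centre
- nut0: one of five hazelnuts, a ball of 18 mm diameter with a small pale cap, 10 g; origin at its centre
- nut1: one of five hazelnuts, a ball of 18 mm diameter with a small pale cap, 10 g; origin at its centre
- nut2: one of five hazelnuts, a ball of 18 mm diameter with a small pale cap, 10 g; origin at its centre
- nut3: one of five hazelnuts, a ball of 18 mm diameter with a small pale cap, 10 g; origin at its centre
- nut4: one of five hazelnuts, a ball of 18 mm diameter with a small pale cap, 10 g; origin at its centre
- chopper: electric nut chopper, fixed to the worktop: white housing 140 mm (its x) by 290 mm (its y) by 55 mm high. Origin: centre of its underside; z up, -x toward the robot, y to the left. An open round steel bowl is fixed on its left half (bowl axis at y = +75 mm), a black dial on its right half (dial axis at y = -85 mm)
- bowl_mouth (a point): centre of the chopper bowl's open mouth, 117 mm above the worktop; rim radius 70 mm outside, wall 3 mm
- bowl_floor (a point): centre of the chopper bowl's inner floor, 61 mm above the worktop (56 mm below the mouth; inner radius there about 46 mm; a 15 mm high plastic hub stands on it)
- dial_grip (a point): point on the dial's upright axis, 87 mm above the worktop; turns with the dial. The dial's wing is an upright flat bar 56 mm long (this point's x axis), 13 mm thick (y), top 100 mm and foot 68 mm above the worktop; a white line on top marks its +x end. At rest the wing is turned 0.6 rad anticlockwise (from above) from the chopper's x axis
- dial (a joint): angle of the black dial, rad: 0 at rest, growing clockwise seen from above. Clicks (a ripple of about 0.06 N m) at 0.4, 0.8 and 1.2, marked by one, two and three raised pips beyond the dial; hard stop at 1.3, just past the third. When let go, a spring turns it back to 0 from anywhere (0.11 N m at rest, 0.25 N m at the third click)
- tin: bystander: low closed round food tin, 86 mm wide, 40 mm high, to the left of the chopper; origin under its centre
- spice_jar: bystander: slim spice jar with a black cap, 41 mm wide, 105 mm tall, at the left behind; origin under its centre
- soap_bar: bystander: pale bar of soap, 42x60x20 mm, in front of the chopper; origin under its centre

How it is judged:
By the outcome, as a careful person would: the job done as asked, in the order asked, and still so for the second after the job is handed in, while the arm keeps its last pose, push and grip.
It also fails if it takes over 67 s, if anything falls off the work surface, if the arm or the gripper's body presses on something with over 40 N, if the wrist force passes 120 N, or if a joint passes its speed limit or range.

## Working session

There is one attempt and no reset: what is moved stays moved. The work goes in short steps, Python scripts to look and compute and a shell command to move; the robot and the scene stay as the last step left them, time stands still between calls to the robot, and variables do not carry over. Pictures are saved under pics/ and viewed, at most 12 in all, crops included, and the job is handed in when it is done.

```bash
ls; mkdir -p pics
python3 - <<'E'
from workcell import bot
import cv2
for n in("side","top"):
    cv2.imwrite(f"pics/{n}0.png",bot.grab_frame(n)); print(n,bot.calibration(n))
print(bot.observe())
E
```

```text
nudge.py
pics
workcell.py
side {'vfov': 52.165866751662094, 'cx': 281.8014762707701, 'cy': 209.70542771583646, 'eye': array([0.46211214, 0.97837511, 0.56527979]), 'attitude': array([-2.04841145, -0.00510555, -3.08807486])}
top {'vfov': 49.760927451993936, 'cx': 276.5259211718549, 'cy': 204.32770266855567, 'eye': array([0.34893279, 0.04739219, 1.10900485]), 'attitude': array([-2.97841179,  0.02859232, -1.56147104])}
{'clock': 0.1, 'qpos': array([ 1.14974741,  0.52201329, -0.03632238,  1.59991174,  0.02116774,
        1.02113421, -0.11280276]), 'qd': array([-0.00118356, -0.00302072, -0.00027371, -0.00011723, -0.00048215,
        0.00079139,  0.00094986]), 'joint_efforts': array([ 2.15246684e-03, -9.28488922e+01,  1.98334605e+00, -3.70535588e+01,
        1.80625822e-02,  5.36471183e-03,  2.99907853e-06]), 'position': array([ 0.2146801 , -0.58665344,  0.23076071]), 'tool_rot': array([-3.14051080e+00,  5.12242579e-05,  3.50813257e-01]), 'force': array([0.41172556, 0.2923017 , 0.51500454]), 'moment': array([ 0.00363271, -0.02443145,  0.02937159]), 'finger_force': 0.0, 'grip_width': 0.08614190905949107}
```

View pics/top0.png

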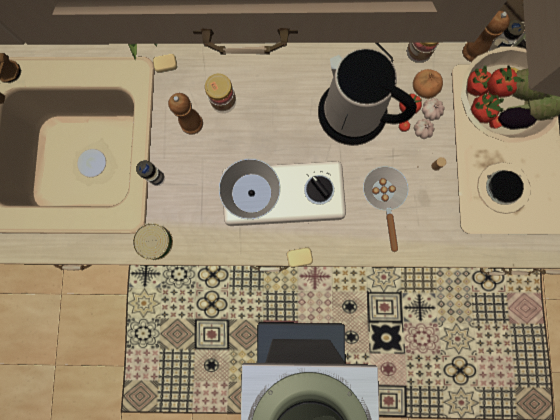

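View pics/side0.png

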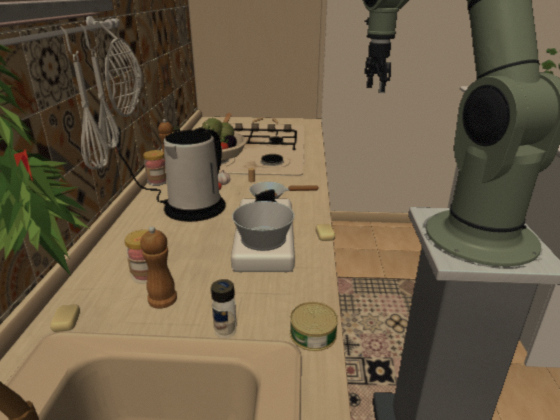

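The top view shows the bowl at about (250,189), dial (319,189), pan (386,188) with its handle running to (394,250), and soap (300,257). The side view agrees. Next I'll zoom in and project the points.

```bash
cat > h.py <<'E'
from workcell import bot
import numpy as np, cv2
from scipy.spatial.transform import Rotation as Ro
def cam(n):
    c=bot.calibration(n); f=210/np.tan(np.radians(c["vfov"]/2))
    return c["eye"],Ro.from_euler("xyz",c["attitude"]).as_matrix(),f,c["cx"],c["cy"]
def ray(n,u,v,z):
    e,R,f,cx,cy=cam(n); d=R@np.array([(u-cx)/f,(v-cy)/f,1]); return e+d*(z-e[2])/d[2]
def pix(n,p):
    e,R,f,cx,cy=cam(n); q=R.T@(np.array(p)-e); return np.array([cx+f*q[0]/q[2],cy+f*q[1]/q[2]])
def delta(pos,rpy):
    "shift and rotvec in tool axes from measured pose to target pose"
    o=bot.observe(); R=Ro.from_euler("xyz",o["tool_rot"]); T=Ro.from_euler("xyz",rpy)
    return np.round(R.inv().apply(np.array(pos)-o["position"]),4),np.round((R.inv()*T).as_rotvec(),4)
E
python3 - <<'E'
from h import *
im=cv2.imread("pics/top0.png")[150:270,210:410]
cv2.imwrite("pics/crop.png",cv2.resize(im,None,fx=4,fy=4,interpolation=cv2.INTER_CUBIC))
print("bowl",ray("top",250,189,.117),"dial",ray("top",319,188,.1),"pan",ray("top",386,188,.034),"handle end",ray("top",393.5,250,.034))
print("soap",ray("top",300,257,.02))
E
```

```text
bowl [0.54653728 0.13698478 0.117     ] dial [ 0.55280054 -0.0181602   0.1       ] pan [ 0.56670684 -0.18317377  0.034     ] handle end [ 0.41818692 -0.1962742   0.034     ]
soap [0.40074213 0.0229169  0.02      ]
```

View pics/crop.png

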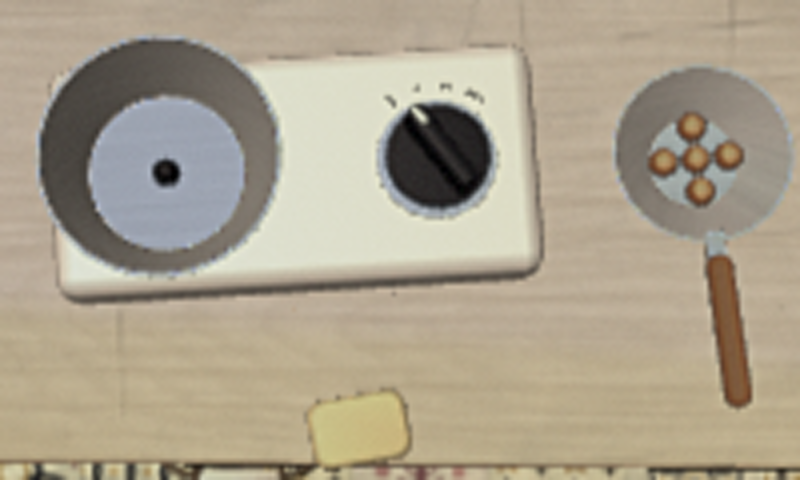

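Run:
```python
from h import *
c=lambda u,v,z:ray("top",210+(u-1.5)/4,150+(v-1.5)/4,z)[:2].round(4)
for n,u,v,z in [("bowl",159.5,155.5,.117),("floor",167,172.5,.061),("dialdisc",438,160,.066),("wing+",412,106,.1),("wing-",472,188,.1),("hous fr R",540,265,.05),("hous fr L",62,292,.05),("pan",704,153.5,.034),("panL",615,153,.034),("panR",793,153,.034),("nut",696,158,.012),("h0",717,255,.034),("h1",739,407,.034),("soapa",308,405,.02),("soapb",405,392,.02),("soapc",410,450,.02)]: print(n,c(u,v,z))
```

```text
bowl [0.5477 0.1381]
floor [0.5487 0.1386]
dialdisc [ 0.5558 -0.0206]
wing+ [ 0.5803 -0.0038]
wing- [ 0.533  -0.0375]
hous fr R [ 0.4963 -0.0811]
hous fr L [0.4787 0.2004]
pan [ 0.5667 -0.1823]
panL [ 0.5668 -0.1291]
panR [ 0.5672 -0.2354]
nut [ 0.5683 -0.182 ]
h0 [ 0.5051 -0.1881]
h1 [ 0.415  -0.1982]
soapa [0.4151 0.0549]
soapb [ 0.4233 -0.0031]
soapc [ 0.3888 -0.006 ]
```

Run:
```python
from h import *
print(delta([.4825,-.191,.14],[np.pi,0,.106]))
```

```text
(array([ 0.3875, -0.2794,  0.091 ]), array([-1.100e-03,  2.000e-04,  2.448e-01]))
```

The manual's scale: shifts go in shares of 0.8 m and turns go in shares of pi rad. Converting my numbers, 0.25 m / 0.8 = 0.3125, 0.2 m / 0.8 = 0.25, 0.16 rad / 3.1416 = 0.0509.

```bash
python3 nudge.py '[0.085,0.0625,-0.045,0.0125,0,0,0.0095,0.085,0.125,-0.09,0.025,0,0,0.0191,0.085,0.1875,-0.135,0.0375,0,0,0.0286,0.085,0.25,-0.18,0.0563,0,0,0.0382,0.085,0.3125,-0.225,0.075,0,0,0.0509]' 100
python3 - <<'E'
from h import *
print(delta([.4825,-.191,.14],[np.pi,0,.106]))
E
```

```text
clock: 0.72
position: [0.3874, -0.3318, 0.1713]
tool_rot: [3.142, -0.0, 0.189]
force: [0.7, -0.7, -0.0]
grip_width: 0.085
finger_force: 0.0
(array([ 0.1199, -0.1203,  0.0313]), array([ 0.0001, -0.0001,  0.0834]))
```

In the tool's units: -0.12 m / 0.8 = -0.15, -0.08 m / 0.8 = -0.1, 0.0834 rad / 3.1416 = 0.0265.

```bash
python3 nudge.py '[0.085,0.05,-0.05,0.0125,0,0,0.0095,0.085,0.1,-0.1,0.025,0,0,0.0191,0.085,0.15,-0.15,0.0375,0,0,0.0265,0.085,0.15,-0.15,0.0375,0,0,0.0265]'
python3 - <<'E'
from h import *
print(delta([.4825,-.191,.015],[np.pi,0,.106]))
im=bot.grab_frame("top")
print(pix("top",[.4825,-.191,.14]), bot.observe()["qpos"].round(2))
cv2.imwrite("pics/c1.png",cv2.resize(im[130:290,270:470],None,fx=3,fy=3))
E
```

```text
clock: 1.23
position: [0.4835, -0.1885, 0.1409]
tool_rot: [-3.14, 0.0, 0.114]
force: [-0.5, -0.7, -0.0]
grip_width: 0.085
finger_force: 0.0
(array([-0.0013,  0.0026,  0.1259]), array([-0.0018,  0.0003,  0.0078]))
[401.23271978 216.76487264] [ 0.31  0.48 -0.07  1.96  0.05  0.71 -1.24]
```

View pics/c1.png

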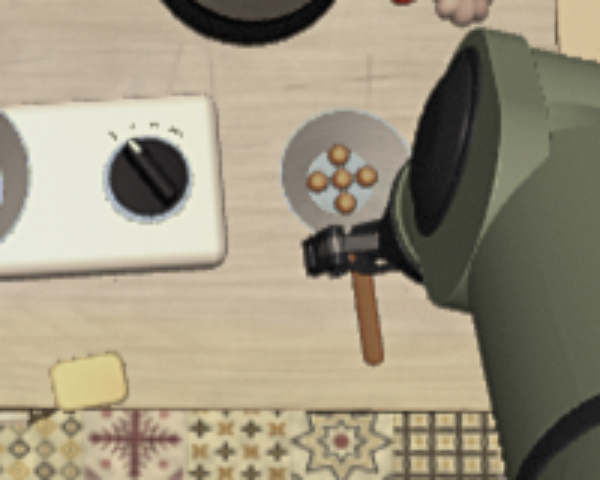

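The gripper stands over the handle's pan end at about (340,245) in the crop, and all the nuts are still in the pan. I'll descend.

In the tool's units: 0.126 m / 0.8 = 0.1575, 0.11 m / 0.8 = 0.1375, -0.008 rad / 3.1416 = -0.0025.

```bash
python3 nudge.py '[0.085,0,0.0013,0.05,0,0,-0.0025,0.085,-0.0013,0.0033,0.1,0,0,-0.0025,0.085,-0.0013,0.0033,0.1375,0,0,-0.0025,0.085,-0.0013,0.0033,0.1575,0,0,-0.0025,0.085,-0.0013,0.0033,0.1575,0,0,-0.0025]'
python3 nudge.py '[0,0,0,0,0,0,0,0,0,0,0,0,0,0,0,0,0,0,0,0,0,0,0,0,0,0,0,0,0,0,0,0,0,0,0]' 100
python3 nudge.py '[0,0,0,0,0,0,0,0,0,0,0,0,0,0]' 100
```

```text
clock: 1.9
position: [0.4804, -0.196, 0.0153]
tool_rot: [-3.141, 0.001, 0.115]
force: [0.4, 0.0, 0.6]
grip_width: 0.0848
finger_force: 0.0
clock: 2.52
position: [0.4811, -0.1955, 0.0159]
tool_rot: [-3.142, -0.0, 0.115]
force: [-0.0, 1.0, 3.4]
grip_width: 0.0129
finger_force: 97.2
clock: 2.78
position: [0.481, -0.1956, 0.0158]
tool_rot: [-3.142, 0.0, 0.115]
force: [-1.7, 0.0, 4.2]
grip_width: 0.0131
finger_force: 97.3
```

In the tool's units: -0.055 m / 0.8 = -0.0688, -0.03 m / 0.8 = -0.0375.

```bash
python3 nudge.py '[0,0,0,-0.0125,0,0,0,0,0,0,-0.0375,0,0,0,0,0,0,-0.0688,0,0,0,0,0,0,-0.0688,0,0,0]'
python3 - <<'E'
from h import *
im=bot.grab_frame("side")
cv2.imwrite("pics/c2.png",cv2.resize(im[110:270,200:360],None,fx=3.5,fy=3.5))
E
```

```text
clock: 3.28
position: [0.4819, -0.196, 0.0725]
tool_rot: [3.14, -0.003, 0.115]
force: [-0.1, -0.5, -1.8]
grip_width: 0.0131
finger_force: 97.6
```

View pics/c2.png

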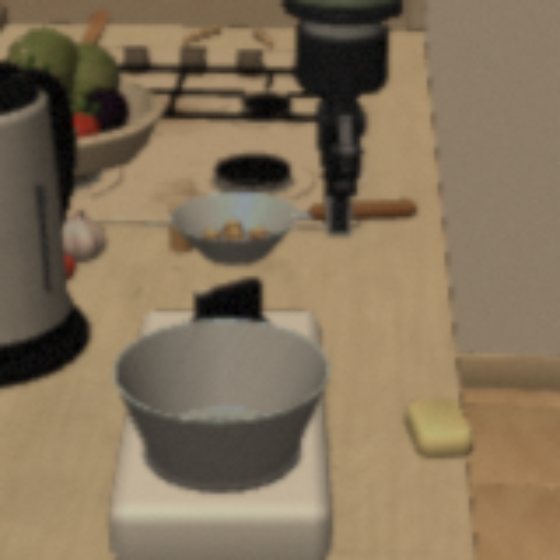

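The pan is lifted level with all the nuts in it, and the chopper and soap are undisturbed. Next I'll move above the bowl.

```bash
python3 - <<'E'
from h import *
print(delta([.4625,.09,.19],[np.pi,0,.106]))
E
python3 nudge.py '[0,0,0,-0.0375,0,0,0,0,0,-0.0125,-0.0875,0,0,0,0,0,-0.05,-0.125,0,0,0,0,0,-0.1,-0.1475,0,0,0,0,0.0063,-0.1563,-0.1475,0,0,0]'
python3 - <<'E'
from h import *
print(delta([.4625,.09,.19],[np.pi,0,.106]))
E
```

```text
(array([ 0.0143, -0.286 , -0.1187]), array([ 0.0006, -0.0012,  0.0092]))
clock: 3.95
position: [0.4716, -0.0701, 0.1893]
tool_rot: [3.141, -0.001, 0.114]
force: [1.6, -0.1, -3.2]
grip_width: 0.0134
finger_force: 97.7
(array([ 0.0092, -0.1601, -0.0007]), array([ 0.0004, -0.0011,  0.0081]))
```

In the tool's units: -0.16 m / 0.8 = -0.2, -0.13 m / 0.8 = -0.1625, 0.008 rad / 3.1416 = 0.0025.

```bash
python3 nudge.py '[0,0.0038,-0.0563,0,0,0,0.0025,0,0.0075,-0.1125,0,0,0,0.0025,0,0.0113,-0.1625,0,0,0,0.0025,0,0.0115,-0.2,0,0,0,0.0025,0,0.0115,-0.2,0,0,0,0.0025]'
cat > pour.py <<'E'
from h import *
import sys
# handle axis point G; roll the tool by th about the pan axis (yaw psi) keeping G
G=np.array([.4625,.09,.209]); psi=.106
T0=Ro.from_euler("xyz",[np.pi,0,psi])
ax=np.array([np.cos(psi),np.sin(psi),0])
for th in map(float,sys.argv[1:]):
    T=Ro.from_rotvec(-th*ax)*T0
    print(th,*delta(G+T.apply([0,0,.019]),T.as_euler("xyz")))
print(bot.observe()["qpos"].round(2))
E
python3 pour.py .3 .6 .9
```

```text
clock: 4.58
position: [0.4617, 0.0912, 0.188]
tool_rot: [-3.141, 0.001, 0.111]
force: [0.0, -1.1, -2.3]
grip_width: 0.013
finger_force: 97.7
0.3 [ 0.0006  0.0069 -0.0029] [-0.3005  0.0005  0.005 ]
0.6 [ 0.0006  0.0121 -0.0053] [-6.005e-01 -3.000e-04  5.100e-03]
0.9 [ 0.0006  0.0162 -0.0092] [-0.9005 -0.0011  0.0051]
[-0.2   0.34 -0.15  2.03  0.07  0.77 -1.85]
```

In the tool's units: 0.0135 m / 0.8 = 0.0169, 0.0115 m / 0.8 = 0.0144, -0.68 rad / 3.1416 = -0.2165.

```bash
python3 nudge.py '[0,0,0.0025,-0.0013,-0.0318,0,0,0,0,0.0063,-0.0025,-0.0764,0,0,0,0,0.01,-0.0038,-0.1273,0,0,0,0,0.0144,-0.0063,-0.1751,0,0,0,0.0008,0.0169,-0.0088,-0.2165,0,0.0016]'
python3 pour.py .7 .9 1.1 1.3 1.5
```

```text
clock: 5.2
position: [0.4645, 0.0754, 0.1956]
tool_rot: [2.457, -0.002, 0.103]
force: [-0.4, -0.1, -2.7]
grip_width: 0.0128
finger_force: 98.1
0.7 [-0.0004 -0.0027 -0.0008] [-0.0153  0.0009 -0.0036]
0.9 [-0.0004  0.0011 -0.0012] [-0.2153  0.0012 -0.0035]
1.1 [-0.0004  0.0047 -0.0024] [-0.4153  0.0016 -0.0033]
1.3 [-0.0004  0.008  -0.0042] [-0.6153  0.0019 -0.0032]
1.5 [-0.0004  0.0109 -0.0067] [-0.8153  0.0023 -0.003 ]
[-0.74  0.52  0.08  1.96  0.59  1.14 -2.51]
```

In the tool's units: -0.001 m / 0.8 = -0.0013, -0.165 rad / 3.1416 = -0.0525.

```bash
python3 nudge.py '[0,0,-0.0013,-0.0013,-0.0159,0,0,0,0,0,-0.0013,-0.035,0,0,0,0,0,-0.0013,-0.0525,0,0,0,0,0,-0.0013,-0.0525,0,0]'
python3 pour.py  .85 1.1 1.3
```

```text
clock: 5.7
position: [0.4641, 0.0766, 0.1956]
tool_rot: [2.295, 0.0, 0.104]
force: [0.2, 0.4, -2.6]
grip_width: 0.0133
finger_force: 98.0
0.85 [-0.0002  0.0011  0.    ] [-0.0035  0.0016 -0.0012]
1.1 [-0.0002  0.0058 -0.0006] [-0.2535  0.0017 -0.001 ]
1.3 [-0.0002  0.0094 -0.0019] [-0.4535  0.0018 -0.0009]
[-0.96  0.63  0.31  1.94  0.56  1.17 -2.51]
```

In the tool's units: 0.006 m / 0.8 = 0.0075, 0.004 m / 0.8 = 0.005, -0.25 rad / 3.1416 = -0.0796.

```bash
python3 nudge.py '[0,0,0.0025,0,-0.0286,0,0,0,0,0.005,0,-0.0541,0,0,0,0,0.0075,0,-0.0796,0,0,0,0,0.0075,0,-0.0796,0,0,0,0,0.0075,0,-0.0796,0,0]'
python3 pour.py 1.1 1.25 1.4
python3 - <<'E'
from h import *
a=bot.grab_frame("top")[130:250,190:350];b=bot.grab_frame("side")[130:290,190:350]
r=lambda i:cv2.resize(i,(400,int(400*i.shape[0]/i.shape[1])))
a,b=r(a),r(b); a=cv2.copyMakeBorder(a,0,len(b)-len(a),0,0,0)
cv2.imwrite("pics/c3.png",np.hstack([a,b]))
E
```

```text
clock: 6.32
position: [0.4648, 0.0718, 0.2011]
tool_rot: [2.049, -0.002, 0.101]
force: [0.1, -0.4, -0.6]
grip_width: 0.0128
finger_force: 98.0
1.1 [-0.0004 -0.0013 -0.0009] [-0.0074  0.0033 -0.0035]
1.25 [-0.0004  0.0016 -0.0012] [-0.1574  0.0036 -0.0033]
1.4 [-0.0004  0.0043 -0.0018] [-0.3074  0.0039 -0.003 ]
[-1.15  0.81  0.51  1.91  0.54  1.23 -2.51]
```

View pics/c3.png

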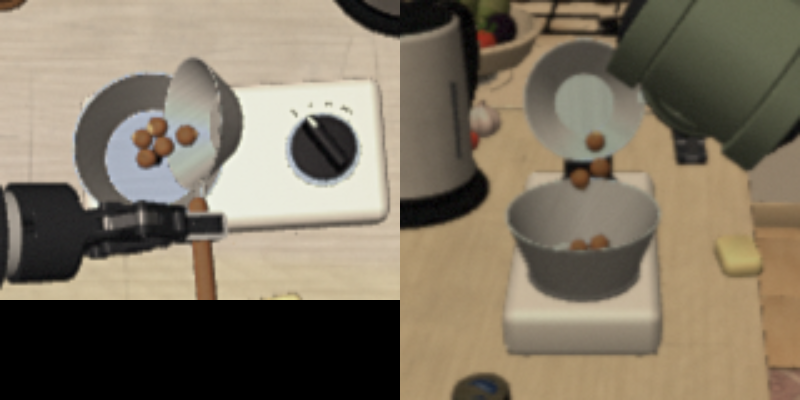

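Nuts are pouring into the bowl: two have landed and three are leaving the lip. I'll tip a little more.

In the tool's units: 0.003 m / 0.8 = 0.0038, 0.002 m / 0.8 = 0.0025, -0.2 rad / 3.1416 = -0.0637.

```bash
python3 nudge.py '[0,0,0.0013,0,-0.0255,0,0,0,0,0.0025,0,-0.0509,0,0,0,0,0.0038,0,-0.0637,0,0,0,0,0.0038,0,-0.0637,0,0,0,0,0.0038,0,-0.0637,0,0]'
python3 - <<'E'
from h import *
a=bot.grab_frame("top")[130:250,190:350];b=bot.grab_frame("side")[130:290,190:350]
r=lambda i:cv2.resize(i,(400,int(400*i.shape[0]/i.shape[1])))
a,b=r(a),r(b); a=cv2.copyMakeBorder(a,0,len(b)-len(a),0,0,0)
cv2.imwrite("pics/c4.png",np.hstack([a,b])); print(bot.observe()["qpos"].round(2))
E
```

```text
clock: 7.05
position: [0.465, 0.0708, 0.204]
tool_rot: [1.848, -0.002, 0.102]
force: [-0.2, -0.7, -1.0]
grip_width: 0.0128
finger_force: 98.1
[-1.23  0.97  0.6   1.88  0.53  1.29 -2.51]
```

View pics/c4.png

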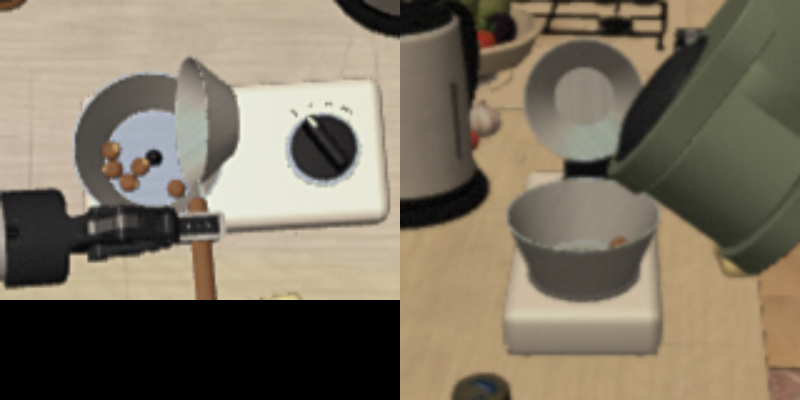

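All five nuts are in the bowl and the pan is empty. I'll roll it back upright.

In the tool's units: -0.01 m / 0.8 = -0.0125, -0.007 m / 0.8 = -0.0088, 0.6 rad / 3.1416 = 0.191.

```bash
python3 nudge.py '[0,0,-0.0025,-0.0125,0.0477,0,0,0,0,-0.0063,-0.0125,0.0955,0,0,0,0,-0.0088,-0.0125,0.1432,0,0,0,0,-0.0125,-0.0125,0.191,0,0,0,0,-0.0125,-0.0125,0.191,0,0]'
python3 pour.py 0.3 0
```

```text
clock: 7.78
position: [0.4639, 0.0818, 0.1984]
tool_rot: [2.45, -0.004, 0.099]
force: [0.7, 0.1, -1.5]
grip_width: 0.0127
finger_force: 98.1
0.3 [-0.0006 -0.0069  0.0041] [ 0.3917 -0.0004 -0.0085]
0.0 [-0.0006 -0.0118  0.0012] [ 0.6917 -0.0016 -0.0085]
[-1.07  0.58  0.52  1.97  0.39  1.03 -2.31]
```

In the tool's units: -0.012 m / 0.8 = -0.015, -0.011 m / 0.8 = -0.0138, 0.692 rad / 3.1416 = 0.2203.

```bash
python3 nudge.py '[0,0,-0.0025,0.0025,0.0477,0,0,0,0,-0.0063,0.0038,0.0955,0,-0.0013,0,0,-0.01,0.0038,0.1432,0,-0.0025,0,0,-0.0138,0.0013,0.191,-0.0003,-0.0025,0,0,-0.015,0,0.2203,-0.0005,-0.0027]'
python3 - <<'E'
from h import *
print(delta([.481,-.1957,.19],[np.pi,0,.115]), bot.observe()["qpos"].round(2))
E
```

```text
clock: 8.4
position: [0.4623, 0.0924, 0.1886]
tool_rot: [3.141, 0.005, 0.11]
force: [-0.1, 1.2, -3.1]
grip_width: 0.0132
finger_force: 98.0
(array([-0.0129,  0.2884, -0.001 ]), array([ 0.001 ,  0.0049, -0.0053])) [-0.53  0.35  0.26  2.04 -0.13  0.77 -1.65]
```

In the tool's units: 0.25 m / 0.8 = 0.3125, 0.2 m / 0.8 = 0.25, -0.005 rad / 3.1416 = -0.0016.

```bash
python3 nudge.py '[0,-0.0025,0.05,0,0,0.0013,0,0,-0.005,0.1125,0,0,0.0016,-0.0016,0,-0.0075,0.1813,0,0.0003,0.0016,-0.0016,0,-0.0113,0.25,0,0.0003,0.0016,-0.0016,0,-0.0138,0.3125,0,0.0003,0.0016,-0.0016]'
python3 nudge.py '[0,-0.0025,0.0438,0.025,0,0,0,0,-0.0025,0.05,0.075,0,0,0,0,-0.0025,0.05,0.125,0,0,0,0,-0.0025,0.05,0.1625,0,0,0,0,-0.0025,0.05,0.1813,0,0,0]'
python3 - <<'E'
from h import *
print(delta([.481,-.1957,.0165],[np.pi,0,.115]), bot.observe()["qpos"].round(2))
im=bot.grab_frame("side")
cv2.imwrite("pics/c5.png",cv2.resize(im[110:270,200:360],None,fx=3.5,fy=3.5))
E
```

```text
clock: 9.02
position: [0.4785, -0.1583, 0.1887]
tool_rot: [3.14, 0.002, 0.116]
force: [0.9, 0.2, -1.2]
grip_width: 0.013
finger_force: 97.9
clock: 9.65
position: [0.481, -0.1963, 0.0424]
tool_rot: [3.141, 0.003, 0.116]
force: [0.5, 0.9, -0.7]
grip_width: 0.0131
finger_force: 97.8
(array([ 0.0002, -0.0006,  0.0259]), array([0.0003, 0.0028, 0.0012])) [ 0.12  0.67  0.21  2.01 -0.28  0.49 -0.92]
```

View pics/c5.png

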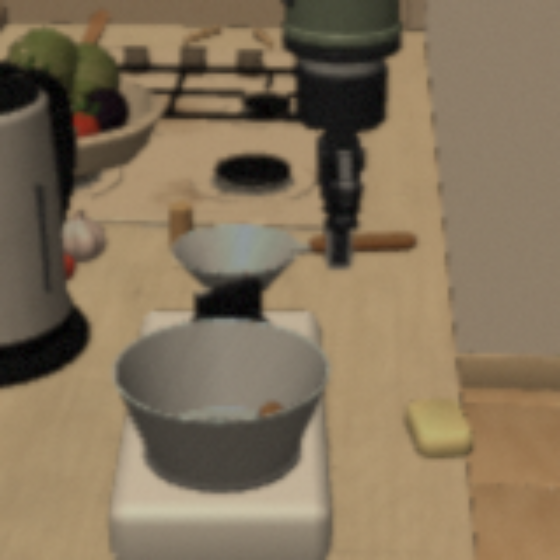

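The pan is empty and level above the worktop. I'll lower it slowly until contact shows in the force.

In the tool's units: 0.0265 m / 0.8 = 0.0331, 0.0255 m / 0.8 = 0.0319.

```bash
python3 nudge.py '[0,0,0,0.0125,0,0,0,0,0,0,0.0225,0,0,0,0,0,0,0.0288,0,0,0,0,0,0,0.0319,0,0,0,0,0,0,0.0331,0,0,0]'
python3 nudge.py '[0,0,0,0.0006,0,0,0,0,0,0,0.0006,0,0,0]'
```

```text
clock: 10.32
position: [0.4823, -0.1974, 0.0185]
tool_rot: [3.14, -0.002, 0.115]
force: [-0.3, -0.8, -0.8]
grip_width: 0.0131
finger_force: 97.8
clock: 10.58
position: [0.4823, -0.1974, 0.018]
tool_rot: [3.14, -0.002, 0.115]
force: [-0.1, -0.1, -0.9]
grip_width: 0.0131
finger_force: 97.8
```

In the tool's units: 0.003 m / 0.8 = 0.0038, 0.002 m / 0.8 = 0.0025.

```bash
python3 nudge.py '[0,0,0,0.0013,0,0,0,0,0,0,0.0025,0,0,0,0,0,0,0.0038,0,0,0,0,0,0,0.0038,0,0,0]'
```

```text
clock: 11.08
position: [0.4818, -0.1973, 0.015]
tool_rot: [3.14, -0.002, 0.115]
force: [-5.7, 0.7, 7.3]
grip_width: 0.013
finger_force: 99.0
```

```bash
python3 nudge.py '[0,0,0,-0.001,0,0,0,0.03,0,0,-0.001,0,0,0,0.085,0,0,-0.001,0,0,0,0.085,0,0,-0.001,0,0,0,0.085,0,0,-0.001,0,0,0]'
python3 nudge.py '[0.085,0,0,-0.025,0,0,0,0.085,0,0,-0.075,0,0,0,0.085,0,0,-0.1375,0,0,0,0.085,0,0,-0.2,0,0,0,0.085,0,0,-0.2,0,0,0]'
python3 - <<'E'
from h import *
print(bot.observe()["qpos"].round(2))
r=lambda i:cv2.resize(i,(400,int(400*i.shape[0]/i.shape[1])))
a=r(bot.grab_frame("top")[130:290,210:410]);b=r(bot.grab_frame("side")[130:290,200:360])
a=cv2.copyMakeBorder(a,0,len(b)-len(a),0,0,0)
cv2.imwrite("pics/c6.png",np.hstack([a,b]))
for y in(.655-np.pi/2,.655+np.pi/2): print(y,delta([.556,-.0206,.2],[np.pi,0,y]))
E
```

```text
clock: 11.7
position: [0.4823, -0.1974, 0.0157]
tool_rot: [3.14, -0.002, 0.115]
force: [0.0, 0.1, 0.0]
grip_width: 0.0823
finger_force: 0.0
clock: 12.32
position: [0.4834, -0.1976, 0.179]
tool_rot: [3.138, -0.008, 0.115]
force: [0.9, -0.1, -1.1]
grip_width: 0.0849
finger_force: 0.0
[ 0.03  0.44  0.33  1.94 -0.2   0.78 -0.99]
-0.9157963267948965 (array([ 0.094 , -0.1666, -0.0242]), array([ 2.0000e-04, -3.7000e-03,  1.0311e+00]))
2.225796326794897 (array([ 0.094 , -0.1666, -0.0242]), array([ 4.3000e-03,  3.0000e-04, -2.1105e+00]))
```

View pics/c6.png

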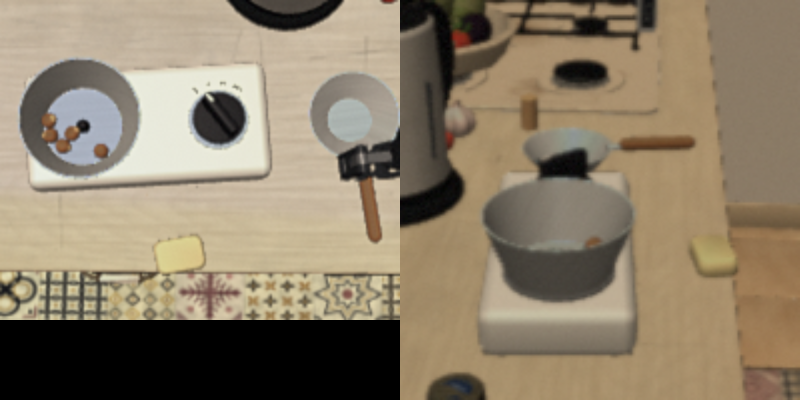

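The pan stands upright and empty, all five nuts are in the bowl, and the soap is untouched. The dial comes next.

In the tool's units: -0.1666 m / 0.8 = -0.2083, 0.06 m / 0.8 = 0.075, -0.54 rad / 3.1416 = -0.1719.

```bash
python3 nudge.py '[0.06,0.025,-0.0438,-0.0125,0,0,-0.0318,0.06,0.05,-0.0875,-0.0188,0,0,-0.0637,0.06,0.075,-0.1375,-0.0188,0,-0.0008,-0.1019,0.06,0.1,-0.1813,-0.0188,0,-0.0008,-0.1369,0.06,0.1175,-0.2083,-0.0188,0,-0.0008,-0.1719]'
python3 nudge.py '[0.06,0,0,0,0,0,0]'
python3 - <<'E'
from h import *
print(delta([.556,-.0206,.073],[np.pi,0,.655]),bot.observe()["qpos"].round(2))
r=lambda i:cv2.resize(i,(400,int(400*i.shape[0]/i.shape[1])))
p=r(bot.grab_frame("top")[150:230,270:370]);q=r(bot.grab_frame("side")[130:210,220:320])
cv2.imwrite("pics/c7.png",np.hstack([p,q]))
E
```

```text
clock: 13.05
position: [0.5559, -0.0187, 0.189]
tool_rot: [3.141, 0.003, 0.66]
force: [0.2, -0.8, 0.1]
grip_width: 0.0602
finger_force: 0.0
clock: 13.18
position: [0.5559, -0.0189, 0.189]
tool_rot: [3.141, 0.003, 0.659]
force: [0.3, -0.9, -0.5]
grip_width: 0.0605
finger_force: 0.0
(array([-0.0007,  0.0014,  0.116 ]), array([0.0003, 0.0028, 0.0039])) [-0.19  0.47  0.16  1.83 -0.1   0.85 -0.89]
```

View pics/c7.png

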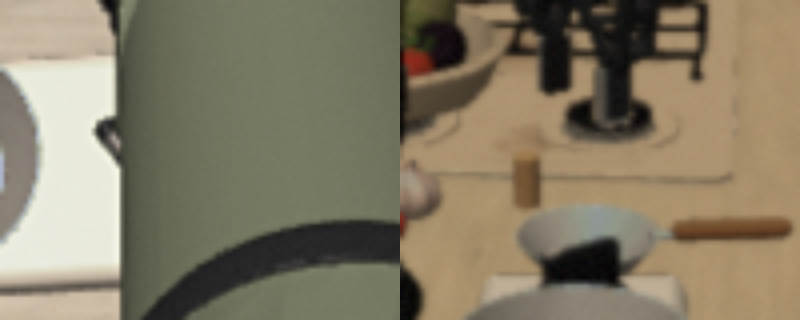

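The arm hides the dial in the top view; in the side view the fingers hang above the wing at about (580,250). I'll descend and close.

In the tool's units: 0.116 m / 0.8 = 0.145, 0.1 m / 0.8 = 0.125, -0.004 rad / 3.1416 = -0.0013.

```bash
python3 nudge.py '[0.06,0,0.0013,0.05,0,0,-0.0013,0.06,-0.0009,0.0018,0.0938,0,0.0009,0.0013,0.06,-0.0009,0.0018,0.125,0,0.0009,0.0013,0.06,-0.0009,0.0018,0.145,0,0.0009,0.0013,0.06,-0.0009,0.0018,0.145,0,0.0009,0.0013]'
python3 nudge.py '[0,0,0,0,0,0,0,0,0,0,0,0,0,0,0,0,0,0,0,0,0,0,0,0,0,0,0,0]' 60
python3 -c "
from h import *
o=bot.observe();print(o['moment'].round(3),o['position'],o['tool_rot'])"
```

```text
clock: 13.9
position: [0.5557, -0.0233, 0.0738]
tool_rot: [3.14, 0.0, 0.65]
force: [0.4, 0.0, 0.6]
grip_width: 0.06
finger_force: 0.0
clock: 14.4
position: [0.5568, -0.0227, 0.0755]
tool_rot: [3.139, -0.002, 0.651]
force: [-1.9, -0.6, 8.8]
grip_width: 0.0122
finger_force: 58.7
[-0.033  0.358  0.144] [ 0.55679169 -0.02266631  0.07547668] [ 3.13873584e+00 -2.40328857e-03  6.51110522e-01]
```

In the tool's units: -0.0025 m / 0.8 = -0.0031, -0.0015 m / 0.8 = -0.0019, 0.45 rad / 3.1416 = 0.1432.

```bash
python3 nudge.py '[0,0,0,-0.0019,0,0,0,0,0,0,-0.0031,0,0,0.0255,0,0,0,-0.0031,0,0,0.0637,0,0,0,-0.0031,0,0,0.1019,0,0,0,-0.0031,0,0,0.1432]' 100
python3 nudge.py '[0,0,0,0,0,0,0.0382,0,0,0,0,0,0,0.0764,0,0,0,0,0,0,0.1146,0,0,0,0,0,0,0.1528,0,0,0,0,0,0,0.1528]'
python3 -c "
from h import *
o=bot.observe();print(o['moment'].round(3),o['qpos'].round(2))"
```

```text
clock: 15.02
position: [0.5562, -0.0218, 0.0759]
tool_rot: [3.141, -0.002, 0.198]
force: [8.6, 3.7, -34.3]
grip_width: 0.0109
finger_force: 99.2
clock: 15.65
position: [0.5563, -0.0209, 0.0759]
tool_rot: [-3.141, -0.002, -0.279]
force: [9.0, 6.9, -32.0]
grip_width: 0.0108
finger_force: 99.7
[ 1.465 -2.028  0.203] [-0.34  0.67  0.38  1.92 -0.4   0.63 -1.55]
```

The manual's scale: shifts go in shares of 0.8 m and turns go in shares of pi rad. Converting my numbers, 0.002 m / 0.8 = 0.0025, 0.001 m / 0.8 = 0.0013, 0.22 rad / 3.1416 = 0.07.

```bash
python3 nudge.py '[0,0,0,0.0013,0,0,0,0,0,0,0.0025,0,0,0,0,0,0,0.0025,0,0,0.0286,0,0,0,0.0025,0,0,0.0573,0,0,0,0.0025,0,0,0.07]'
for a in 1 2 3; do python3 -c "
from h import *
o=bot.observe();print(o['moment'].round(3),o['tool_rot'][2].round(4))"; python3 nudge.py '[0,0,0,0,0,0,0.0095,0,0,0,0,0,0,0.0095]'; done
python3 -c "
from h import *
o=bot.observe();print(o['moment'].round(3),o['tool_rot'][2].round(4))"
```

```text
clock: 16.27
position: [0.5566, -0.0205, 0.0756]
tool_rot: [-3.139, -0.002, -0.499]
force: [-1.5, 11.3, 7.6]
grip_width: 0.0112
finger_force: 105.6
[2.392 0.444 0.308] -0.4991
clock: 16.52
position: [0.5566, -0.0204, 0.0756]
tool_rot: [-3.139, -0.001, -0.527]
force: [-2.0, 11.0, 7.9]
grip_width: 0.011
finger_force: 105.5
[2.354 0.36  0.244] -0.5274
clock: 16.77
position: [0.5567, -0.0204, 0.0756]
tool_rot: [-3.139, -0.001, -0.557]
force: [-1.9, 11.5, 6.7]
grip_width: 0.0112
finger_force: 105.5
[2.382 0.383 0.271] -0.5573
clock: 17.02
position: [0.5567, -0.0203, 0.0756]
tool_rot: [-3.139, -0.001, -0.587]
force: [-1.2, 12.2, 7.1]
grip_width: 0.0111
finger_force: 105.5
[2.485 0.328 0.307] -0.5873
```

In the tool's units: 0.02 rad / 3.1416 = 0.0064.

```bash
for a in 1 2 3; do python3 nudge.py '[0,0,0,0,0,0,0.0064,0,0,0,0,0,0,0.0064]' >/dev/null; python3 -c "
from h import *
o=bot.observe();print(o['moment'].round(3),o['tool_rot'][2].round(4),o['force'].round(1))";  done
```

```text
[2.494 0.241 0.325] -0.607 [-0.9 11.6  6.1]
[2.554 0.274 0.328] -0.627 [-1.2 11.5  7. ]
[2.542 0.266 0.317] -0.6469 [-1.2 12.6  6.1]
```

In the tool's units: 0.015 rad / 3.1416 = 0.0048.

```bash
for a in 1 2 3; do python3 nudge.py '[0,0,0,0,0,0,0.0048,0,0,0,0,0,0,0.0048]' >/dev/null; python3 -c "
from h import *
o=bot.observe();print(o['moment'].round(3),o['tool_rot'][2].round(4),o['force'].round(1),o['grip_width'])";  done
python3 - <<'E'
from h import *
r=lambda i:cv2.resize(i,(400,int(400*i.shape[0]/i.shape[1])))
p=r(bot.grab_frame("top")[140:240,250:370]);q=r(bot.grab_frame("side")[130:230,220:340])
cv2.imwrite("pics/c8.png",np.hstack([p,q]))
E
```

```text
[2.539 0.256 0.818] -0.6613 [-1.1 11.9  7.5] 0.010691468532289425
[2.468 0.254 1.274] -0.6757 [-1.6 11.   7.2] 0.011097064942328868
[2.401 0.29  1.575] -0.6903 [-0.8 11.1  7. ] 0.010738012971183233
```

View pics/c8.png

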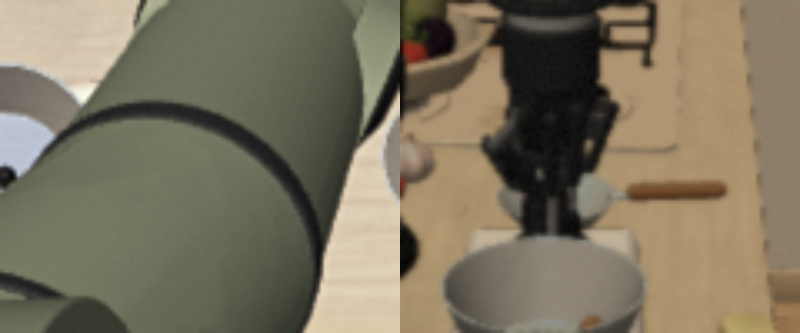

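The moment rises sharply at yaw −0.65, which is the hard stop at 1.3, so the angle is confirmed. I'll back off to about 1.25.

In the tool's units: -0.03 rad / 3.1416 = -0.0095.

```bash
python3 nudge.py '[0,0,0,0,0,0,-0.0095,0,0,0,0,0,0,-0.0191,0,0,0,0,0,0,-0.0271,0,0,0,0,0,0,-0.0271,0,0,0,0,0,0,-0.0271]'
python3 nudge.py '[0,0,0,0,0,0,0,0,0,0,0,0,0,0,0,0,0,0,0,0,0,0,0,0,0,0,0,0,0,0,0,0,0,0,0]'
python3 -c "
from h import *
o=bot.observe();print(o['moment'].round(3),o['tool_rot'][2].round(4))"
```

```text
clock: 19.25
position: [0.5567, -0.0203, 0.0756]
tool_rot: [-3.138, -0.001, -0.607]
force: [-0.5, 11.4, 6.4]
grip_width: 0.0111
finger_force: 105.4
clock: 19.88
position: [0.5567, -0.0203, 0.0756]
tool_rot: [-3.139, -0.001, -0.607]
force: [-1.0, 12.0, 6.5]
grip_width: 0.0105
finger_force: 105.4
[2.51  0.246 0.388] -0.6067
```

```bash
python3 -c "
from workcell import bot
print(bot.job_done())"
```

```text
the job is handed in; nothing more can be done
None
```

I handed the job in at about 20 s: all five nuts are in the chopper bowl, the empty pan stands upright on the worktop, and the gripper is holding the dial at about 1.25 rad, just past the third click, judged from tool yaw and the hard stop because the arm hid the dial; I aimed no move at the tin, jar or soap, but checked only the soap by eye.

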